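# Count to the third gap of the module rack and slide the sensor module home

## Task

With a fingertip, run lightly along the steel rail on top of the blue module rack, starting over the first gap at the end nearest the vacuum pump and counting every gap, filled or empty, and stop over the third. Then push the orange-ended sensor module over the bench, without lifting it, into that third gap until it is fully home against the back stop. Push it into no other gap, leave everything else where it stands, and finish with the hand clear.

Things in the scene. Friction and masses are not known exactly. Their poses are not given: they have to be found in the camera images.
- rack: blue divider rack, fixed, mouths to -x, 299 mm long in y. Origin: on the bench at its middle. No floor: modules slide in on the bench. 7 dividers 5 mm thick, 38 high, pitch 49 mm in y, from x = -30 mm (rounded noses) to +40 mm; 6 gaps 44 mm wide, 38 high under the rail. Back stop face at x = +40 mm: a module fully home has its centre at x = -2 mm, its near end 14 mm proud of the noses
- rail: flat steel rail across the top front of the rack, fixed and rigid, 299 mm long (y), 18 mm wide (x = -30 to -12 mm in the rack's frame), 8 mm thick, its flat top 46 mm above the bench, bridging all six gaps, with a flush rivet over each divider. Its frame is that of the rack. The place touched is taken midway between the fingertips
- gap1 (a point): point on the top of the rail at its centre line, over the middle of gap 1; gaps are numbered 1 to 6 from the rack's +y end to its -y end (gap 1 is the first if the pump stands at the +y end)
- gap2 (a point): point on the top of the rail at its centre line, over the middle of gap 2; gaps are numbered 1 to 6 from the rack's +y end to its -y end
- gap3 (a point): point on the top of the rail at its centre line, over the middle of gap 3; gaps are numbered 1 to 6 from the rack's +y end to its -y end
- gap4 (a point): point on the top of the rail at its centre line, over the middle of gap 4; gaps are numbered 1 to 6 from the rack's +y end to its -y end
- gap5 (a point): point on the top of the rail at its centre line, over the middle of gap 5; gaps are numbered 1 to 6 from the rack's +y end to its -y end
- gap6 (a point): point on the top of the rail at its centre line, over the middle of gap 6; gaps are numbered 1 to 6 from the rack's +y end to its -y end (gap 6 is the first if the pump stands at the -y end)
- module: the orange-ended plug-in sensor module, an aluminium box 84 (x) x 34 (y) x 32 (z) mm, with an orange end plate at its -x end and an orange panel on top, 0.17 to 0.35 kg, standing loose on the bench in front of the rack, x roughly along the rack's x. Origin: centre of its underside. It slides on the bench with a few newtons
- stored_a: grey-ended plug-in sensor module, an aluminium box 84 (x) x 34 (y) x 32 (z) mm, stored fully home in gap 2, loose; leave it. Origin: centre of its underside
- stored_b: grey-ended plug-in sensor module, an aluminium box 84 (x) x 34 (y) x 32 (z) mm, stored fully home in gap 6, loose; leave it. Origin: centre of its underside
- pump: vacuum pump, 220 (x) x 130 (y) x 175 mm high, green motor, finned head, black rocker switch on top; fixed, at one end of the rack, beyond it on the left (+y) or on the right (-y). Origin: on the bench under its middle
- stand: ring stand, base 190 (x) x 120 (y) mm, rod 297 mm high, holding a tin funnel; fixed, at the other end from the pump. Origin: on the bench under its middle
- bellows: chromed bellows unit, 54 mm diameter, 70 mm high, loose. Origin: centre of its underside
- float: white porcelain float, 60 mm diameter, 66 mm high, loose. Origin: centre of its underside
- cap: steel cistern cap, 90 mm diameter, 33 mm high with its knob, loose. Origin: centre of its underside
- jar: amber jar with black cap, 56 mm diameter, 75 mm high, loose. Origin: centre of its underside
Things that resemble listed ones, but are neither listed nor needed, are in the scene too. Leave any brown or turquoise look-alike of the module alone.

How it is judged:
By the outcome, as a careful person would: the job done as asked, in the order asked, and still so for the second after the job is handed in, with the robot touching nothing.
It also fails if it takes over 72 s, if anything falls off the work surface, if the arm or the gripper's body presses on something with over 40 N, if the wrist force passes 120 N, or if a joint passes its speed limit or range.

## Robot

A 6-joint arm with a two-finger parallel gripper is mounted at the origin on the work surface. World frame = base frame: x ahead of the robot, y to its left, z up, the work surface at z = 0. Lengths are in m, angles in rad, forces in N, time in s.
With the tool pointing down it reaches from about 0.3 to 0.775 m from the base axis. Payload 14.6 kg.
Tool frame: the origin (TCP) lies midway between the tips of the shut fingers; the grasp point (between the pads) lies 19 mm behind it (ctrl.grip_depth is the z of the grasp point in the tool frame, in m); z points along the fingers, y is the line along which they close (so a half turn about z gives the same grasp; the last joint's range is limited). The gripper opens to 94 mm and grips with 3 to 60 N. Pads are 16 mm wide; open, the fingers measure 119 mm over their backs; the gripper's body (75 mm by 177 mm) begins 78 mm behind the grasp point.
Start: joints at [-1.272, 0.3, 1.521, -0, 1.321, -0.067], TCP at [0.197, -0.514, 0.205] pointing down, gripper open.
Joint ranges: [-3.03, 3.03], [-0.79, 2.21], [0.23, 2.52], [-1.04, 4.18], [0, 3.07], [-2.55, 2.55]. Speed limits (rad/s): [2.22, 2.22, 2.57, 3.14, 3.14, 3.14].

## Interface

Orientations are given as [roll, pitch, yaw] about the fixed x, y, z axes, in that order (R = Rz(yaw) Ry(pitch) Rx(roll)).
In Python, from station import ctrl gives the robot as it stands. The module is installed in compiled form; this text tells all that it offers.
- The arm moves only by the tool carry_out, never from a script. Its argument "commands" is a list of rows, each a list of 3 entries, a list of its own where there are three numbers: the closure, from 0 (fully open) to 1 (shut), then the shift along the tool's x, y, z in mm, then the turn, a rotation vector about the tool's x, y, z in rad. In form: [[gripper, [tx, ty, tz], [wx, wy, wz]], ...]. A call has 1 to 10 rows; each row shifts and turns the commanded pose from where the row before left it, along the tool's axes as they then stand; what a row does not reach is not made up. A row lasts 1/8 s, in which the tool goes at most 62.5 mm and 10.7 degrees, less where a joint would pass 70% of its speed; a pose out of reach is approached as far as the arm can. A call with a gripper value outside its range is refused whole. The fingers move at their own pace and stop on an object; "squeeze" is the grip in N (left out, the last holds). Time passes only in rows, so rows that do not move let the fingers close. It gives the time, the measured TCP pose, the force, the opening and the grip force at its end, in the units of the state.
- ctrl.get_obs(): the state, without advancing time (a new reading comes with each control period).
- ctrl.camera(name): name is "scene" or "top"; returns a dict with "img" (400x640x3 uint8, blue, green, red), "camera_matrix" (3x3 intrinsics, pixels), "rvec" (rotation vector, rad) and "tvec" (3), from world to camera coordinates, as OpenCV has them. Camera axes: x right, y down, z forward; pixel columns grow to the right and rows downward; lengths in m; the calibration is good to about 2 mm. A picture is of the moment at which its call begins. There is no depth.
- ctrl.hand_in(): hands the job in; it is judged then, once.
Trained networks look in the newest picture that a camera, given by its name, has taken for a name from the list of things; names that differ only in an ending like _2 or _b are one class to them, and where a whole thing is asked for, a point or a joint stands for the part that bears it (a point fixed in the world has none). Each returns a list of dicts, best first, with "score" (0 to 1); they miss things now and then, are a little off and sometimes report something else, mostly with a low value. They report only what shows in the picture. A call takes as long as a camera call. They do not tell look-alikes from the thing itself.
- ctrl.outline_of(thing, camera): "region" (400x640 bool, what is visible of it).
- ctrl.place_of(thing, camera): "at" ([x, y, z] in m, in world coordinates, good to about 4 mm: a listed point, or the origin of a listed thing).
The state is a dict: "time_s": time; "qpos": joint angles; "joint_vel": joint speeds; "tau": joint torques, N m; "ee_pos": TCP position; "eef_rot": TCP orientation; "force": force on the tool from outside, world axes, zero at the start; "moment": the same for the moment, N m; "grip_width": finger opening in m; "grip_force": force on a finger pad.
Only numpy, scipy, OpenCV 4.12 (cv2) and the standard library are available. Lean on these libraries where they do the work, as an engineer would, in place of code of your own. Each camera call takes 0.05 s, during which the arm holds its last target. There are 200 camera calls.

## Working session

There is one attempt and no reset: what is moved stays moved. The work goes in short steps, Python scripts to look and compute and a tool call to move; the robot and the scene stay as the last step left them, time stands still between calls to the robot, and variables do not carry over. Pictures are saved under pics/ and viewed, at most 10 in all, crops included, and the job is handed in when it is done.

Besides the shell and the picture viewer there is one more tool, called after "Emit:" in YAML: its name, and indented under it one key for each argument. carry_out: Moves the arm, as the interface text tells. Its arguments: {"type":"object","properties":{"commands":{"type":"array","items":{"type":"array"}},"squeeze":{"type":"number"}},"required":["commands"]}

```bash
mkdir -p pics; cat > h.py <<'E'
import numpy as np, cv2
from station import ctrl
def pix(c,p):
    return cv2.projectPoints(np.array(p,float).reshape(-1,3),c["rvec"],c["tvec"],c["camera_matrix"],None)[0].reshape(-1,2)
def ray(c,uv,z):
    R=cv2.Rodrigues(np.array(c["rvec"]))[0];t=np.array(c["tvec"]).ravel()
    o=-R.T@t
    out=[]
    for u in np.reshape(uv,(-1,2)):
        d=R.T@np.linalg.inv(c["camera_matrix"])@np.array([u[0],u[1],1])
        out.append(o+d*(z-o[2])/d[2])
    return np.array(out)
E
python3 - <<'E'
from h import *
print(ctrl.get_obs()["ee_pos"],ctrl.get_obs()["eef_rot"])
for n in("top","scene"):
    c=ctrl.camera(n);cv2.imwrite(f"pics/{n}0.png",c["img"])
    for t in["rack","gap1","gap3","gap4","gap6","module","stored_a","pump","stand"]:
        print(n,t,[(round(d["score"],2),np.round(d["at"],3).tolist(),pix(c,d["at"]).round().tolist()) for d in ctrl.place_of(t,n)][:4])
E
```

```text
[ 0.1966656  -0.51334464  0.20486389] [-3.14040055e+00 -1.01395058e-04  3.65783135e-01]
top rack [(0.59, [0.626, -0.024, -0.001], [[325.0, 145.0]]), (0.44, [0.605, -0.148, 0.049], [[374.0, 147.0]]), (0.34, [0.666, 0.38, 0.001], [[176.0, 130.0]])]
top gap1 [(0.98, [0.602, -0.145, 0.05], [[373.0, 148.0]]), (0.88, [0.607, -0.046, 0.039], [[333.0, 148.0]]), (0.82, [0.608, 0.1, 0.043], [[277.0, 147.0]]), (0.81, [0.606, 0.052, 0.044], [[295.0, 147.0]])]
top gap3 [(0.98, [0.602, -0.145, 0.05], [[373.0, 148.0]]), (0.88, [0.607, -0.046, 0.039], [[333.0, 148.0]]), (0.82, [0.608, 0.1, 0.043], [[277.0, 147.0]]), (0.81, [0.606, 0.052, 0.044], [[295.0, 147.0]])]
top gap4 [(0.98, [0.602, -0.145, 0.05], [[373.0, 148.0]]), (0.88, [0.607, -0.046, 0.039], [[333.0, 148.0]]), (0.82, [0.608, 0.1, 0.043], [[277.0, 147.0]]), (0.81, [0.606, 0.052, 0.044], [[295.0, 147.0]])]
top gap6 [(0.98, [0.602, -0.145, 0.05], [[373.0, 148.0]]), (0.88, [0.607, -0.046, 0.039], [[333.0, 148.0]]), (0.82, [0.608, 0.1, 0.043], [[277.0, 147.0]]), (0.81, [0.606, 0.052, 0.044], [[295.0, 147.0]])]
top module [(0.88, [0.467, 0.101,
[... 1295 characters left out ...]
ap6 [(0.94, [0.61, 0.103, 0.047], [[306.0, 246.0]]), (0.81, [0.607, -0.144, 0.049], [[246.0, 198.0]]), (0.8, [0.607, -0.091, 0.047], [[258.0, 208.0]]), (0.78, [0.606, 0.002, 0.043], [[281.0, 226.0]])]
scene module [(0.97, [0.425, -0.12, 0.0], [[304.0, 188.0]]), (0.95, [0.48, -0.013, -0.002], [[315.0, 214.0]]), (0.8, [0.347, 0.077, -0.003], [[372.0, 208.0]]), (0.77, [0.53, 0.225, 0.004], [[368.0, 269.0]])]
scene stored_a [(0.79, [0.626, 0.051, -0.002], [[288.0, 253.0]]), (0.69, [0.621, -0.142, -0.003], [[245.0, 216.0]])]
scene pump [(0.75, [0.663, 0.38, -0.002], [[381.0, 350.0]])]
scene stand [(0.88, [0.661, -0.403, -0.001], [[185.0, 181.0]]), (0.75, [0.605, -0.142, 0.047], [[247.0, 199.0]])]
```

View pics/top0.png

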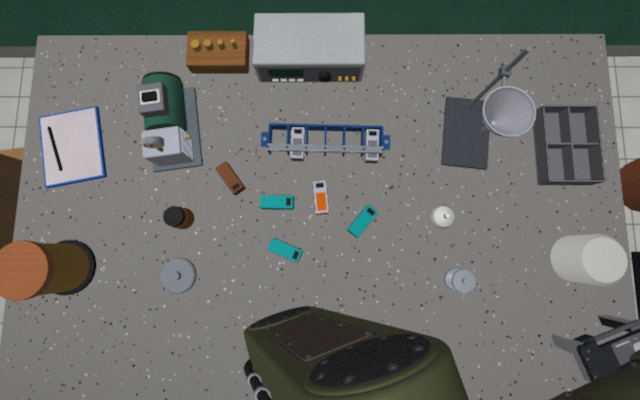

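View pics/scene0.png

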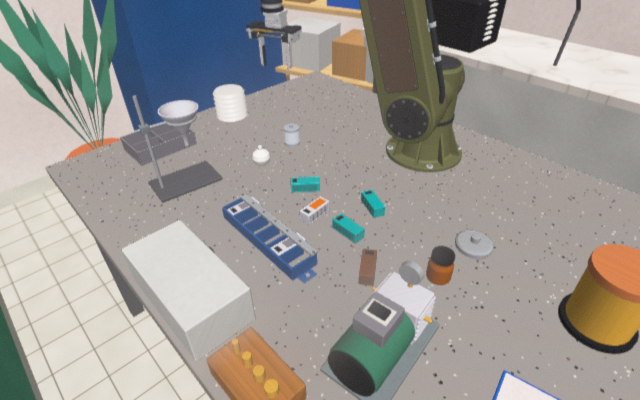

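The pump (green motor, ~(165,115) in top) stands at the left, +y end, so counting starts at gap 1 and the third is gap 3 (y≈0). It is empty; grey modules are in gaps 2 and 6. These could be taken for the module: turquoise at (277,203), (285,250), (362,221), brown at (230,178), white/orange at (320,197). I choose the last and will check it in a crop.

```bash
python3 - <<'E'
from h import *
for n in("top","scene"):
    c=ctrl.camera(n)
    if n=="top":
        im=c["img"][110:230,250:400];cv2.imwrite("pics/crop.png",cv2.resize(im,None,fx=5,fy=5,interpolation=cv2.INTER_CUBIC)[:600,:750])
    hsv=cv2.cvtColor(c["img"],cv2.COLOR_BGR2HSV)
    for d in ctrl.outline_of("module",n):
        r=d["region"];m=(cv2.inRange(hsv,(5,150,150),(20,255,255))>0)&r
        ys,xs=np.nonzero(r)
        if m.sum()<10: continue
        W=ray(c,np.c_[xs,ys],0.032);o=np.nonzero(m);Wo=ray(c,np.c_[o[1],o[0]],0.032)
        rect=cv2.minAreaRect((W[:,:2]*1000).astype(np.float32)); ro=cv2.minAreaRect((Wo[:,:2]*1000).astype(np.float32))
        print(n,d["score"],len(xs),rect,W.mean(0),ro,Wo.mean(0))
    for t in["rack","rail","gap3"]:
        for d in ctrl.outline_of(t,n)[:2]:
            ys,xs=np.nonzero(d["region"]); W=ray(c,np.c_[xs,ys],0.046)
            print(n,t,d["score"],len(xs),cv2.minAreaRect((W[:,:2]*1000).astype(np.float32)))
    print(n,[(round(d["score"],2),np.round(d["at"],3).tolist()) for d in ctrl.place_of("gap1",n)])
E
```

```text
top 0.83 449 ((480.04876708984375, -13.74655532836914), (86.85807037353516, 34.4491081237793), 5.050107479095459) [ 0.47978071 -0.01377856  0.032     ] ((469.14532470703125, -14.180275917053223), (41.11222839355469, 20.346511840820312), 0.2724628746509552) [ 0.46885948 -0.01389124  0.032     ]
top rack 0.87 2139 ((628.453369140625, -24.918243408203125), (330.90234375, 82.68926239013672), 89.20832061767578)
top rail 0.89 820 ((605.8599853515625, -24.77032470703125), (294.37554931640625, 21.56595802307129), 89.14124298095703)
top rail 0.55 462 ((478.1710205078125, -13.007320404052734), (85.51658630371094, 35.553680419921875), 5.691349983215332)
top gap3 0.87 2157 ((629.0614624023438, -24.869705200195312), (330.9632873535156, 83.37674713134766), 89.04754638671875)
top [(0.96, [0.609, 0.102, 0.045]), (0.96, [0.61, -0.094, 0.049]), (0.91, [0.606, -0.045, 0.042]), (0.9, [0.604, -0.145, 0.046]), (0.85, [0.611, 0.006, 0.046]), (0.75, [0.608, 0.049, 0.043])]
scene 0.79 484 ((493.26593017578125, 0.4638519287109375), (106.25187683105469, 57.64959716796875), 5.611093521118164) [0.49482077 0.00182946 0.032     ] ((470.0682373046875, -11.86305046081543), (40.26891326904297, 18.735374450683594), 6.529402732849121) [ 0.47046479 -0.01153002  0.032     ]
scene rack 0.56 3261 ((646.7513427734375, 4.2286376953125), (353.64666748046875, 101.1140365600586), 88.2303466796875)
scene rail 0.69 731 ((606.6264038085938, -19.142608642578125), (304.7226257324219, 25.016815185546875), 88.18403625488281)
scene gap3 0.93 3295 ((646.25390625, 4.8150634765625), (350.9384765625, 100.25032806396484), 88.32721710205078)
scene [(0.9, [0.607, 0.006, 0.045]), (0.82, [0.611, 0.1, 0.048]), (0.7, [0.607, 0.05, 0.046]), (0.67, [0.607, -0.142, 0.049]), (0.65, [0.606, -0.089, 0.043]), (0.63, [0.606, -0.046, 0.043]), (0.4, [0.43, 0.346, -0.001])]
```

View pics/crop.png

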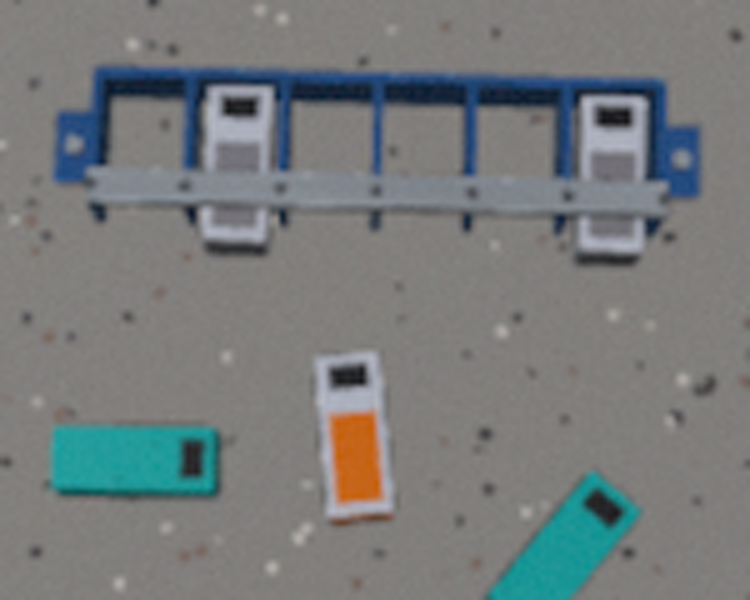

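The crop confirms the choice: the white module with orange panel and orange near end, crop (355,435), is tilted a few degrees. Gap 3 (crop ~(330,150)) is empty. Next I refine with the rivets and module corners.

```bash
python3 - <<'E'
from h import *
c=ctrl.camera("top")
f=lambda P,z:ray(c,(np.array(P,float)+.5)/5-.5+[250,110],z)[:,:2].round(4).tolist()
print("rivets",f([(91,184),(185,186),(281,188),(376,190),(472,193),(569,196),(663,199)],.046))
print("mod FL FR NL NR",f([(316,355),(378,350),(328,517),(392,514)],.032))
print("stored top ends", f([(236,86),(235,241),(612,96),(610,252)],.032))
E
```

```text
rivets [[0.6081, 0.1228], [0.6071, 0.0745], [0.6061, 0.0252], [0.6051, -0.0234], [0.6036, -0.0725], [0.6021, -0.122], [0.6006, -0.1698]]
mod FL FR NL NR [[0.5218, 0.007], [0.5245, -0.0248], [0.4383, 0.0004], [0.44, -0.032]]
stored top ends [[0.6652, 0.0499], [0.5818, 0.0494], [0.6599, -0.1468], [0.5763, -0.1444]]
```

Emit:
carry_out:
  commands:
    - [1,[0,0,0],[0,0,0.18]]
    - [1,[0,0,0],[0,0,0.186]]
    - [1,[40,-60,0],[0,0,0]]

```text
time_s: 2.02
ee_pos: [0.2306, -0.4625, 0.2049]
eef_rot: [-3.141, 0.0, -0.007]
force: [2.4, -0.3, 0.7]
grip_width: 0.0674
grip_force: 0.0
```

Emit:
carry_out:
  commands:
    - [1,[31,-46,0],[0,0,0]]
    - [1,[31,-46,0],[0,0,0]]
    - [1,[31,-46,0],[0,0,0]]
    - [1,[31,-46,0],[0,0,0]]
    - [1,[31,-46,0],[0,0,0]]
    - [1,[31,-46,0],[0,0,0]]
    - [1,[31,-46,0],[0,0,0]]
    - [1,[31,-46,0],[0,0,0]]
    - [1,[31,-46,0],[0,0,0]]
    - [1,[31,-46,0],[0,0,0]]

```text
time_s: 3.28
ee_pos: [0.5423, 0.0001, 0.2056]
eef_rot: [3.142, -0.0, -0.0]
force: [1.2, -0.6, -0.3]
grip_width: 0.0001
grip_force: 0.0
```

Emit:
carry_out:
  commands:
    - [1,[30,-46,0],[0,0,0]]
    - [1,[30,-46,30],[0,0,0]]
    - [1,[0,0,40],[0,0,0]]
    - [1,[0,0,0],[0,0,0]]
    - [1,[0,0,0],[0,0,0]]

```text
time_s: 3.9
ee_pos: [0.602, 0.0898, 0.1373]
eef_rot: [-3.141, -0.002, -0.001]
force: [-0.7, 1.1, 1.6]
grip_width: 0.0005
grip_force: 0.0
```

Emit:
carry_out:
  commands:
    - [1,[5,-9,40],[0,0,0]]
    - [1,[0,0,35],[0,0,0]]
    - [1,[0,0,8],[0,0,0]]
    - [1,[0,0,0],[0,0,0]]
    - [1,[0,0,0],[0,0,0]]
    - [1,[0,0,0],[0,0,0]]

```text
time_s: 4.65
ee_pos: [0.6071, 0.0992, 0.0538]
eef_rot: [-3.141, -0.002, -0.0]
force: [-0.7, -0.9, -0.3]
grip_width: 0.0003
grip_force: 0.0
```

```bash
python3 - <<'E'
from h import *
c=ctrl.camera("top");cv2.imwrite("pics/rail1.png",cv2.resize(c["img"][90:210,220:380],None,fx=5,fy=5,interpolation=cv2.INTER_CUBIC))
o=ctrl.get_obs();print(o["force"],o["ee_pos"])
E
```

```text
[-0.51279417  0.25462201  0.57403992] [0.60688626 0.09925558 0.05349169]
```

View pics/rail1.png

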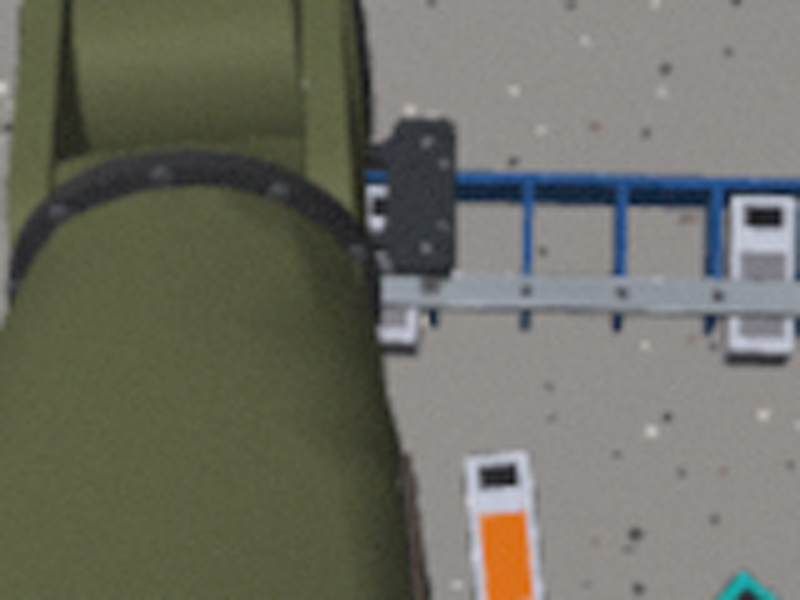

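The picture shows the arm hiding the tip over gap 1, with the rail and module undisturbed (module at crop (505,530)). The force noise is about 1 N. Lowering slowly onto the rail.

Emit:
carry_out:
  commands:
    - [1,[0,0,2],[0,0,0]]
    - [1,[0,0,2],[0,0,0]]
    - [1,[0,0,1],[0,0,0]]
    - [1,[0,0,1],[0,0,0]]
    - [1,[0,0,0],[0,0,0]]
    - [1,[0,0,0],[0,0,0]]

```text
time_s: 5.45
ee_pos: [0.6065, 0.0993, 0.0465]
eef_rot: [3.142, 0.0, -0.0]
force: [0.2, -0.0, -0.1]
grip_width: -0.0
grip_force: 0.0
```

Emit:
carry_out:
  commands:
    - [1,[0,0,1],[0,0,0]]
    - [1,[0,0,0],[0,0,0]]
    - [1,[0,0,0],[0,0,0]]

```text
time_s: 5.82
ee_pos: [0.6066, 0.0993, 0.0463]
eef_rot: [-3.142, -0.0, -0.0]
force: [-3.8, -1.0, 7.1]
grip_width: 0.0003
grip_force: 4.0
```

Emit:
carry_out:
  commands:
    - [1,[0,0,-0.2],[0,0,0]]
    - [1,[-0.1,4,0],[0,0,0]]
    - [1,[-0.1,5,0],[0,0,0]]
    - [1,[-0.1,5,0],[0,0,0]]
    - [1,[-0.1,5,0],[0,0,0]]

```text
time_s: 6.45
ee_pos: [0.6066, 0.0804, 0.0463]
eef_rot: [-3.141, -0.002, -0.0]
force: [0.8, 3.4, 5.7]
grip_width: 0.0008
grip_force: 2.7
```

Emit:
carry_out:
  commands:
    - [1,[-0.1,5,0],[0,0,0]]
    - [1,[-0.1,5,0],[0,0,0]]
    - [1,[-0.1,5,0],[0,0,0]]
    - [1,[-0.1,5,0],[0,0,0]]
    - [1,[-0.1,5,0],[0,0,0]]
    - [1,[-0.1,5,0],[0,0,0]]

```text
time_s: 7.2
ee_pos: [0.606, 0.0504, 0.0463]
eef_rot: [-3.141, -0.002, -0.0]
force: [-0.1, 3.8, 5.2]
grip_width: 0.0001
grip_force: 2.8
```

Emit:
carry_out:
  commands:
    - [1,[-0.1,5,0],[0,0,0]]
    - [1,[-0.1,5,0],[0,0,0]]
    - [1,[-0.1,5,0],[0,0,0]]
    - [1,[-0.1,5,0],[0,0,0]]
    - [1,[-0.1,5,0],[0,0,0]]

```text
time_s: 7.82
ee_pos: [0.6054, 0.0254, 0.0463]
eef_rot: [-3.141, -0.001, -0.0]
force: [0.5, 3.9, 4.3]
grip_width: 0.0007
grip_force: 2.9
```

Emit:
carry_out:
  commands:
    - [1,[-0.1,5,0],[0,0,0]]
    - [1,[-0.1,5,0],[0,0,0]]
    - [1,[-0.1,5,0],[0,0,0]]
    - [1,[-0.1,5,0],[0,0,0]]
    - [1,[0,3,0],[0,0,0]]
    - [1,[0,0,0],[0,0,0]]
    - [1,[0,0,0],[0,0,0]]
    - [1,[0,0,0],[0,0,0]]
    - [1,[0,0,0],[0,0,0]]

```text
time_s: 8.95
ee_pos: [0.605, 0.0021, 0.0463]
eef_rot: [3.141, -0.001, -0.0]
force: [-0.2, 0.7, 6.2]
grip_width: 0.0005
grip_force: 2.9
```

Emit:
carry_out:
  commands:
    - [1,[0,0,-20],[0,0,0]]
    - [1,[0,0,-50],[0,0,0]]
    - [0.84,[-50,5,0],[0,0,0]]
    - [0.84,[-50,5,0],[0,0,0]]
    - [0.84,[-50,5,0],[0,0,0]]
    - [0.84,[-47,5,0],[0,0,0]]
    - [0.84,[0,0,30],[0,0,-0.08]]
    - [0.84,[0,0,0],[0,0,0]]
    - [0.84,[0,0,0],[0,0,0]]
    - [0.84,[0,0,0],[0,0,0]]

```text
time_s: 10.2
ee_pos: [0.4082, -0.0177, 0.0865]
eef_rot: [3.141, -0.001, 0.079]
force: [-0.2, -0.5, -0.2]
grip_width: 0.0152
grip_force: 0.0
```

```bash
python3 - <<'E'
from h import *
c=ctrl.camera("scene");cv2.imwrite("pics/s2.png",cv2.resize(c["img"][150:290,220:400],None,fx=4,fy=4,interpolation=cv2.INTER_CUBIC))
E
```

```text
(no output)
```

View pics/s2.png

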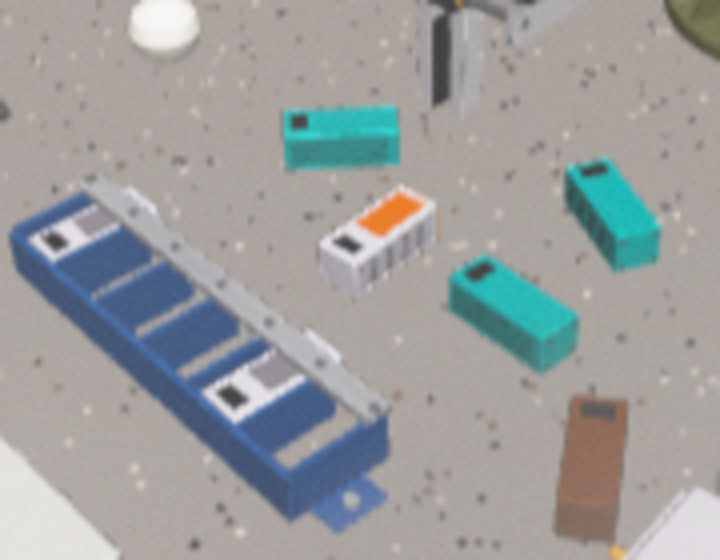

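The gripper hangs above, behind the orange end (crop (445,60)), and everything stands as before. Lowering and pushing.

Emit:
carry_out:
  commands:
    - [0.84,[0,0,40],[0,0,0]]
    - [0.84,[0,0,30],[0,0,0]]
    - [0.84,[0,0,4],[0,0,0]]
    - [0.84,[8,0,0],[0,0,0]]
    - [0.84,[6,0,0],[0,0,0]]
    - [0.84,[4,0,0],[0,0,0]]
    - [0.84,[0,0,0],[0,0,0]]
    - [0.84,[0,0,0],[0,0,0]]

```text
time_s: 11.25
ee_pos: [0.4254, -0.0163, 0.0118]
eef_rot: [3.142, -0.0, 0.08]
force: [-0.2, -0.9, 0.0]
grip_width: 0.0153
grip_force: 0.0
```

Emit:
carry_out:
  commands:
    - [0.84,[3,0,0],[0,0,0]]
    - [0.84,[3,0,0],[0,0,0]]
    - [0.84,[3,0,0],[0,0,0]]

```text
time_s: 11.62
ee_pos: [0.4344, -0.0155, 0.0116]
eef_rot: [-3.141, 0.001, 0.08]
force: [-3.0, -0.5, 1.8]
grip_width: 0.0151
grip_force: 1.2
```

Emit:
carry_out:
  commands:
    - [0.84,[4,-0.4,0],[0,0,0.001]]
    - [0.84,[4,-0.4,0],[0,0,0.001]]
    - [0.84,[4,-0.5,0],[0,0,0.002]]
    - [0.84,[4,-0.5,0],[0,0,0.002]]
    - [0.84,[4,-0.5,0],[0,0,0.002]]
    - [0.84,[4,-0.5,0],[0,0,0.002]]
    - [0.84,[4,-0.5,0],[0,0,0.002]]
    - [0.84,[4,-0.5,0],[0,0,0.002]]
    - [0.84,[4,-0.5,0],[0,0,0.002]]
    - [0.84,[0,0,0],[0,0,0]]

```text
time_s: 12.88
ee_pos: [0.4705, -0.0086, 0.0118]
eef_rot: [3.141, -0.001, 0.064]
force: [-0.0, 0.1, 0.3]
grip_width: 0.0152
grip_force: 0.0
```

```bash
cat > m.py <<'E'
from h import *
import sys
def meas(save=None):
  for n in("top","scene"):
    c=ctrl.camera(n)
    if n=="top" and save: cv2.imwrite(save,cv2.resize(c["img"][110:230,250:400],None,fx=5,fy=5,interpolation=cv2.INTER_CUBIC))
    hsv=cv2.cvtColor(c["img"],cv2.COLOR_BGR2HSV)
    m=cv2.inRange(hsv,(5,150,150),(20,255,255)); m[:, :260]=0; m[:,345:]=0; m[:120]=0; m[240:]=0
    k,l,s,ce=cv2.connectedComponentsWithStats(m)
    for i in range(1,k):
        if s[i,4]>30:
            o=np.nonzero(l==i);W=ray(c,np.c_[o[1],o[0]],.032)[:,:2]
            d=W-W.mean(0);v=np.linalg.eigh(d.T@d)[1][:,1];print(n,"orange",s[i,4],W.mean(0).round(4),"yaw",np.degrees(np.arctan(v[1]/v[0])).round(1))
    print([(round(d["score"],2),np.round(d["at"],4).tolist()) for d in ctrl.place_of("module",n) if abs(d["at"][1])<.04])
meas(sys.argv[1] if len(sys.argv)>1 else None)
E
python3 m.py pics/p1.png
```

```text
[]
scene orange 74 [ 0.51   -0.0056] yaw 2.8
[(0.93, [0.5234, -0.0089, -0.0013])]
```

View pics/p1.png

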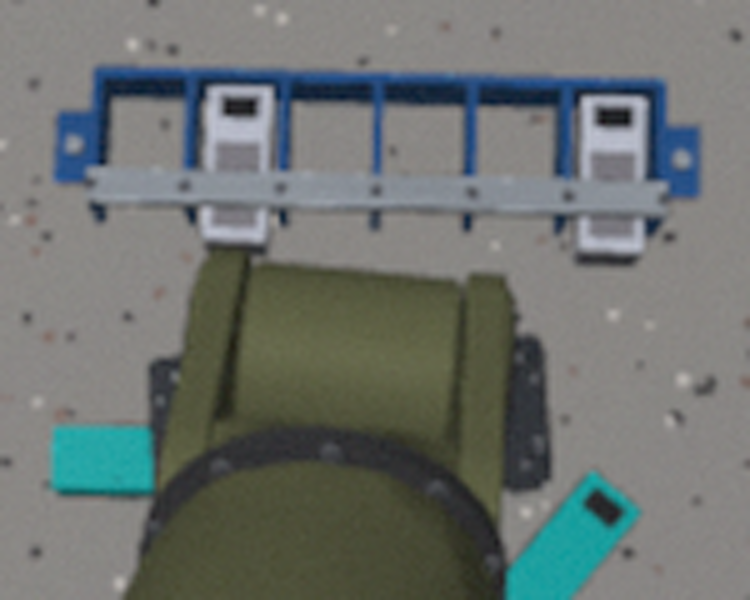

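The top view is blocked by the arm (grey modules unchanged at crop (237,165) and (612,175)). The scene view shows the module following as planned.

Emit:
carry_out:
  commands:
    - [0.84,[4,-0.5,0],[0,0,0.004]]
    - [0.84,[4,-0.6,0],[0,0,0.004]]
    - [0.84,[4,-0.6,0],[0,0,0.004]]
    - [0.84,[4,-0.6,0],[0,0,0.004]]
    - [0.84,[4,-0.6,0],[0,0,0.004]]
    - [0.84,[4,-0.6,0],[0,0,0.004]]
    - [0.84,[4,-0.6,0],[0,0,0.004]]
    - [0.84,[0,0,0],[0,0,0]]

```text
time_s: 14.08
ee_pos: [0.4982, -0.003, 0.0117]
eef_rot: [-3.142, -0.001, 0.036]
force: [-0.2, 0.5, -0.2]
grip_width: 0.0151
grip_force: 0.0
```

```bash
python3 m.py; python3 - <<'E'
from h import *
c=ctrl.camera("scene");cv2.imwrite("pics/s3.png",cv2.resize(c["img"][170:270,230:350],None,fx=6,fy=6,interpolation=cv2.INTER_CUBIC))
E
```

```text
[]
scene orange 76 [ 0.5385 -0.001 ] yaw 1.9
[(0.65, [0.549, -0.0039, -0.0021])]
```

View pics/s3.png

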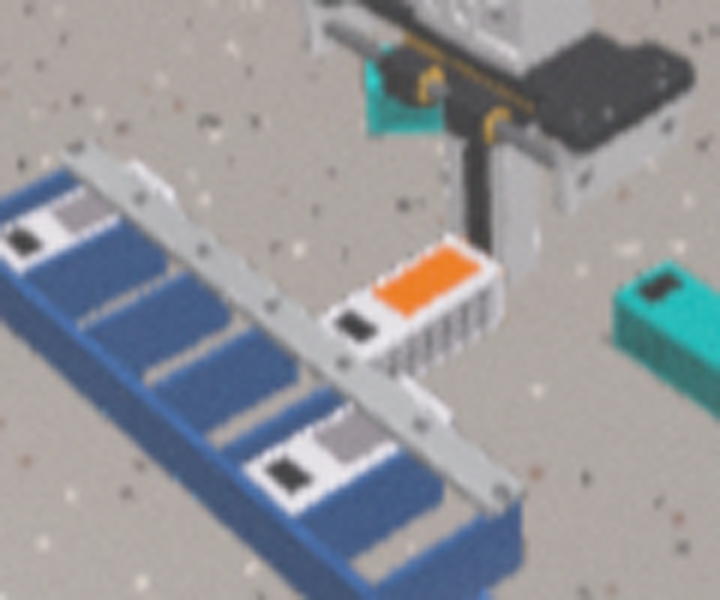

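The module's nose (crop (345,330)) is lined up at the mouth of gap 3, next to the filled gap 2. I continue with gentle straightening.

Emit:
carry_out:
  commands:
    - [0.84,[4,-0.6,0],[0,0,0.004]]
    - [0.84,[4,-0.6,0],[0,0,0.004]]
    - [0.84,[4,-0.5,0],[0,0,0.005]]
    - [0.84,[4,-0.5,0],[0,0,0.005]]
    - [0.84,[4,-0.5,0],[0,0,0.005]]

```text
time_s: 14.95
ee_pos: [0.518, 0.0002, 0.0116]
eef_rot: [-3.142, 0.0, 0.012]
force: [-1.6, 0.7, 0.2]
grip_width: 0.0152
grip_force: 0.8
```

Emit:
carry_out:
  commands:
    - [0.84,[4,-0.4,0],[0,0,0.005]]
    - [0.84,[4,-0.4,0],[0,0,0.005]]
    - [0.84,[4,-0.3,0],[0,0,0.005]]
    - [0.84,[4,-0.2,0],[0,0,0.005]]

```text
time_s: 15.45
ee_pos: [0.534, 0.0016, 0.0117]
eef_rot: [-3.142, 0.0, -0.007]
force: [-0.8, -0.3, -0.6]
grip_width: 0.015
grip_force: 0.6
```

```bash
python3 m.py
```

```text
[]
scene orange 69 [0.5706 0.002 ] yaw -0.1
[(0.86, [0.5867, -0.0013, -0.0004])]
```

Emit:
carry_out:
  commands:
    - [0.84,[4,-0.1,0],[0,0,0.004]]
    - [0.84,[4,-0.1,0],[0,0,0.004]]
    - [0.84,[4,0,0],[0,0,0.003]]
    - [0.84,[4,0,0],[0,0,0]]
    - [0.84,[4,0,0],[0,0,0]]
    - [0.84,[4,0,0],[0,0,0]]
    - [0.84,[4,0,0],[0,0,0]]

```text
time_s: 16.52
ee_pos: [0.562, 0.0013, 0.0117]
eef_rot: [-3.142, 0.0, -0.018]
force: [-2.7, 0.7, 2.5]
grip_width: 0.0153
grip_force: 1.1
```

Emit:
carry_out:
  commands:
    - [0.84,[2,0,0],[0,0,0]]
    - [0.84,[2,0,0],[0,0,0]]
    - [0.84,[1,0,0],[0,0,0]]

```text
time_s: 16.9
ee_pos: [0.5668, 0.0012, 0.0117]
eef_rot: [-3.142, 0.0, -0.018]
force: [-2.1, 0.1, 1.2]
grip_width: 0.015
grip_force: 1.0
```

Emit:
carry_out:
  commands:
    - [0.84,[1,0,0],[0,0,0]]
    - [0.84,[1,0,0],[0,0,0]]
    - [0.84,[1,0,0],[0,0,0]]

```text
time_s: 17.27
ee_pos: [0.5698, 0.0012, 0.0117]
eef_rot: [3.142, 0.0, -0.018]
force: [-2.1, -1.3, 0.6]
grip_width: 0.015
grip_force: 0.9
```

Emit:
carry_out:
  commands:
    - [0.84,[1,0,0],[0,0,0]]
    - [0.84,[1,0,0],[0,0,0]]
    - [0.84,[0.5,0,0],[0,0,0]]

```text
time_s: 17.65
ee_pos: [0.5723, 0.0011, 0.0117]
eef_rot: [-3.142, -0.0, -0.018]
force: [-1.9, -0.1, 1.0]
grip_width: 0.0152
grip_force: 0.9
```

Emit:
carry_out:
  commands:
    - [0.84,[1,0,0],[0,0,0]]
    - [0.84,[1,0,0],[0,0,0]]

```text
time_s: 17.9
ee_pos: [0.5739, 0.0011, 0.0116]
eef_rot: [-3.142, 0.001, -0.018]
force: [-8.4, 0.1, 5.5]
grip_width: 0.015
grip_force: 4.3
```

Emit:
carry_out:
  commands:
    - [0.84,[1,0,0],[0,0,0]]
    - [0.84,[0.5,0,0],[0,0,0]]

```text
time_s: 18.15
ee_pos: [0.574, 0.0011, 0.0117]
eef_rot: [-3.142, 0.005, -0.018]
force: [-18.3, 0.1, 13.2]
grip_width: 0.0149
grip_force: 9.3
```

Emit:
carry_out:
  commands:
    - [0.84,[0.5,0,0],[0,0,0]]
    - [0.84,[0.5,0,0],[0,0,0]]

```text
time_s: 18.4
ee_pos: [0.574, 0.0011, 0.0116]
eef_rot: [-3.142, 0.007, -0.018]
force: [-25.9, -0.3, 20.1]
grip_width: 0.0149
grip_force: 13.3
```

It is home against the stop: rigid at x=0.574, as predicted. Backing off and lifting clear.

Emit:
carry_out:
  commands:
    - [0.84,[-1.5,0,0],[0,0,0]]
    - [0.84,[-4,0,0],[0,0,0]]
    - [0.84,[-20,0,0],[0,0,0]]
    - [0.84,[-20,0,-10],[0,0,0]]
    - [0.84,[0,0,-50],[0,0,0]]
    - [0.84,[0,0,-60],[0,0,0]]
    - [0.84,[-30,40,-50],[0,0,0]]
    - [0.84,[-40,45,0],[0,0,0]]
    - [0.84,[-40,45,0],[0,0,0]]
    - [0.84,[-40,45,0],[0,0,0]]

```text
time_s: 19.65
ee_pos: [0.3805, -0.1669, 0.1762]
eef_rot: [3.141, -0.001, -0.018]
force: [0.0, -2.1, 1.0]
grip_width: 0.015
grip_force: 0.0
```

Emit:
carry_out:
  commands:
    - [0.84,[-30,50,0],[0,0,0]]
    - [0.84,[-30,50,0],[0,0,0]]
    - [0.84,[-20,50,0],[0,0,0]]
    - [0.84,[0,50,0],[0,0,0]]
    - [0.84,[0,0,0],[0,0,0]]
    - [0.84,[0,0,0],[0,0,0]]

```text
time_s: 20.4
ee_pos: [0.298, -0.3638, 0.1757]
eef_rot: [-3.141, 0.0, -0.018]
force: [0.9, 0.5, 0.2]
grip_width: 0.0154
grip_force: 0.0
```

```bash
python3 m.py pics/end.png; python3 - <<'E'
from h import *
c=ctrl.camera("top")
f=lambda P,z:ray(c,(np.array(P,float)+.5)/5-.5+[250,110],z)[:,:2].round(4).tolist()
print([(round(d["score"],2),np.round(d["at"],3).tolist()) for d in ctrl.place_of("stored_a","top")])
E
```

```text
top orange 40 [ 0.6268 -0.002 ] yaw 89.9
[(0.86, [0.6274, 0.001, 0.0015])]
scene orange 47 [0.6238 0.0007] yaw 7.8
[(0.53, [0.6261, -0.0004, -0.0021])]
[(0.81, [0.62, -0.144, 0.001]), (0.64, [0.623, 0.054, 0.002])]
```

View pics/end.png

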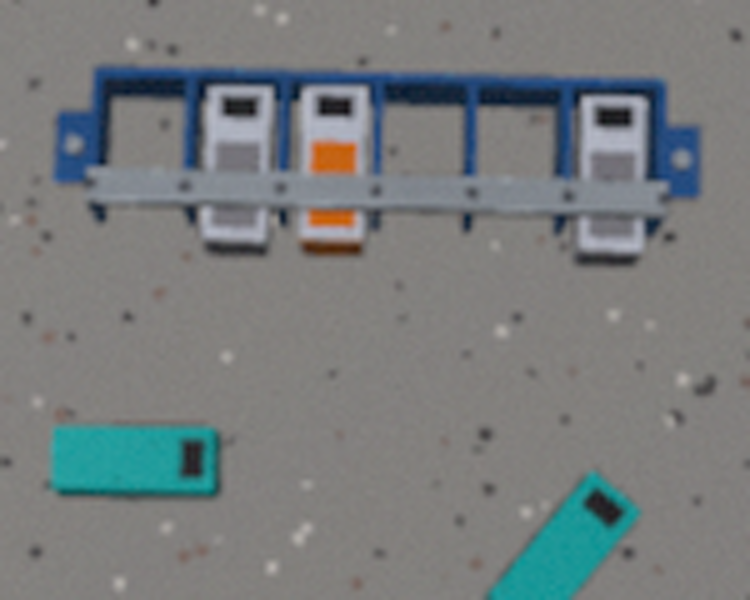

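The orange-ended module sits in gap 3 (crop (333,165)), level with the grey ones and fully home. Nothing else has moved and the hand is clear.

```bash
python3 -c "
from station import ctrl
print(ctrl.hand_in())"
```

```text
the job is handed in; nothing more can be done
None
```

I ran a fingertip along the rail from gap 1 at the pump end to gap 3, then pushed the orange-ended module fully home into gap 3; nothing else in the closing view had moved, the hand is clear, and the job is handed in.

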